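# Reset the indexer through its dial aperture

## Robot

A 6-joint arm with a two-finger parallel gripper is mounted at the origin on a cart in front of the work surface, level with it; the furniture and walls round the work are solid. World frame = base frame: x ahead of the robot, y to its left, z up, the work surface at z = 0. Lengths are in mm, angles in degrees, forces in N, time in s.
With the tool pointing down it reaches from about 300 to 875 mm from the base axis. Payload 6.4 kg.
Tool frame: the origin (TCP) lies between the finger pads; the fingertips stand 11 mm ahead of it and the grasp point (between the pads) lies 8 mm behind it; z points along the fingers, y is the line along which they close (so a half turn about z gives the same grasp; the last joint's range is limited). The gripper opens to 88 mm and grips with 3 to 60 N. Pads are 18 mm wide; open, the fingers measure 123 mm over their backs; the gripper's body (75 mm by 187 mm) begins 45 mm behind the grasp point.
Start: joints at [60.43, 10.359, 92.074, -0, 77.567, -11.82], TCP at [175.288, 547.645, 249.714] pointing down, gripper open.
Joint ranges: [-171.53, 171.53], [-51.25, 118.39], [17.06, 147.69], [-65.23, 245.23], [0, 150.52], [-178.68, 178.68]. Speed limits (degrees/s): [147.25, 147.25, 172.46, 180, 180, 180].

## Interface

Orientations are given as [roll, pitch, yaw] about the fixed x, y, z axes, in that order (R = Rz(yaw) Ry(pitch) Rx(roll)).
In Python, from plant import r, vision gives the robot as it stands.
- The arm moves only by the shell command python3 -m handwheel 'ROWS' [FORCE]. ROWS is JSON, a list that holds one entry, the list of rows, each a list of 5 numbers: the finger opening in mm, from 0 to 88.1, then the shift along the tool's x, y, z in mm, then the turn about the tool's z in degrees. A call has 1 to 12 rows; each row is the pose to reach, as a shift and turn from the pose commanded when the call began, along the tool's axes at that moment; what a row does not reach only later rows make up. A row lasts 1/10 s, in which the tool goes at most 50 mm and 8.59 degrees, less where a joint would pass 70% of its speed; a pose out of reach is approached as far as the arm can. A call with a gripper value outside its range is refused whole. The fingers move at their own pace and stop on an object; FORCE is the grip in N (left out, the last holds). Time passes only in rows, so rows that repeat a pose let the fingers close. It gives the time, the measured TCP pose, the force, the opening and the grip force at its end, in the units of the state.
- r.get_obs(): the state, without advancing time (a new reading comes with each control period).
- vision.get_image(name): name is "scene" or "top"; returns a dict with "color" (420x560x3 uint8, red, green, blue), "camera_matrix" (3x3 intrinsics, pixels), "R" (3x3) and "t" (3): a world point X has camera coordinates R X + t. Camera axes: x right, y down, z forward; pixel columns grow to the right and rows downward; lengths in mm; the calibration is good to about 2 mm. A picture is of the moment at which its call begins. There is no depth.
- r.hand_in(): hands the job in; it is judged then, once.
The state is a dict: "clock": time; "joints": joint angles; "joint_vel": joint speeds; "joint_torque": joint torques, N m; "position": TCP position; "orientation": TCP orientation; "wrist_force": force on the tool from outside, world axes, zero at the start; "torque": the same for the moment, N m; "finger_gap": finger opening in mm; "grip_force": force on a finger pad.
Only numpy, scipy, OpenCV 4.12 (cv2) and the standard library are available. Lean on these libraries where they do the work, as an engineer would, in place of code of your own. Each camera call takes 0.05 s, during which the arm holds its last target. There are 200 camera calls.

## Task

Reset the indexer: swing its dial round by the black post until it clicks into its detent, with the yellow-ringed hole over the recessed orange button. Then take the blue screwdriver by its handle out of the wooden stand, put its blade down through the hole and push the button fully down, and finish while still gripping the screwdriver and holding the button down. Leave the red screwdriver in the stand and do not disturb the glue bottle, the green roller or the steel block.

Things in the scene. Friction and masses are not known exactly. Their poses are not given: they have to be found in the camera images.
- indexer: grey square base of the indexer, 176 x 176 x 34 mm, fixed; origin at the centre of its underside, z up, on the dial's axis. A dark detent block (18 x 22 mm, top 50 mm above the table) stands on the corner towards its -x +y. The button sits in a round well of 24 mm, 55 mm from the axis on its -x side (a yellow mark on the base's edge shows that side)
- dial (a joint): angle (rad) of the aluminium dial about the vertical through the indexer's centre, positive anticlockwise seen from above. 0 = in the detent, aperture over the button. Starts at 0.5 to 1.1; range -0.3 to 1.3. Friction (0.03 N m) keeps it where it is left; within about 0.05 of 0 a sprung roller pulls it to 0; crossing the bump just before takes 4 to 8 N at the post
- dial_centre (a point): point on the dial's axis at the dial's top surface, 46 mm above the table; the dial is a disc of 160 mm diameter, 10 mm thick
- post (a point): black upright round post on the dial by which it is turned: 16 mm diameter, 45 mm tall above the dial's top (its top 91 mm above the table), 58 mm from the axis; the point lies on the post's axis 25 mm above the dial's top. It moves with the dial; it does not spin on its own. Seen from above it stands 120 degrees anticlockwise from the aperture
- aperture (a point): centre of the dial's only hole at the dial's top surface: 15 mm diameter (countersunk to 19 mm), 10 mm deep through the dial, 55 mm from the axis, ringed in yellow. It moves with the dial
- reset_button (a joint): travel (m) of the orange push button under the dial, 0 = out, 0.006 = fully down; sprung, about 2 N to start and 7 N fully down, it comes back up when let go
- button_top (a point): centre of the orange button's top face (18 mm diameter), 19 mm below the dial's top surface (27 mm above the table) when out; it goes down with the button
- tool_stand: wooden tool stand, fixed, 140 (own x) x 60 (own y) x 115 mm high; origin at the centre of its underside. Two holes of 9.5 mm through its top board (13 mm in a guide board 60 mm lower), at its own x = +40 mm and -40 mm, hold the two screwdrivers upright; which one stands where varies
- screwdriver_blue: blue-handled screwdriver standing upright in the stand, blade down, its handle's foot on the stand's top, 0.09 kg. Origin on the side of the tool; its own +y axis runs along it from blade to handle. It may lean up to 0.07 rad. Handle 24 to 25 mm thick and 96 mm long (115 to 211 mm above the table), round blade of 6 mm diameter reaching 84 mm below the handle
- handle_mid (a point): point on the blue screwdriver's axis in its handle, 132 mm from the blade's tip and 48 mm below the handle's top
- blade_tip (a point): tip of the blue screwdriver's blade, on its axis
- screwdriver_red: red-handled screwdriver standing in the other hole of the stand, handle 28 mm thick with its top 211 mm above the table; origin on the side of the tool. To be left alone
- glue_bottle: small red glue bottle, 24 x 38 x 90 mm, standing on the table; origin under its centre. To be left alone
- spare_roller: green roller, 42 mm diameter, 22 mm high, lying flat on the table; origin under its centre. To be left alone
- gauge_block: plain steel block, 22 x 45 x 25 mm; origin under its centre. To be left alone
Not all that is in view belongs to the job. Leave any white look-alike of the screwdriver_blue alone.

How it is judged (in metres and radians):
On the way:
1. the dial rests in its detent, the aperture over the button, with the button still out (value of joint dial between -0.035 and 0.035 rad and velocity of joint dial between -0.1 and 0.1 rad/s and value of joint reset_button below 0.002 m), for 0.3 s.
At the end, for the whole second after the job is handed in: dial within 0.035 rad of the detent; button at least 4.5 mm down under the blue blade tip (within 8 mm, over 2 N); fingers grip the screwdriver (over 3 N), within 0.3 rad of upright; red screwdriver upright within 15 mm of its start; bottle, roller and block upright within 20 mm of theirs (value of joint dial between -0.035 and 0.035 rad and value of joint reset_button above 0.0045 m and horizontal distance between blade_tip and button_top below 0.008 m and z of blade_tip in the frame of button_top below 0.004 m and contact force between screwdriver_blue and indexer above 2 N and contact force between the fingers and screwdriver_blue above 3 N and angle between screwdriver_blue's own y axis and vertical below 0.3 rad and distance of screwdriver_red from where it was at the start of the episode below 0.015 m and angle between screwdriver_red's own y axis and vertical below 0.15 rad and distance of each of glue_bottle, spare_roller, gauge_block from where it was at the start of the episode below 0.02 m and angle between each of glue_bottle, spare_roller, gauge_block's own z axis and vertical below 0.2 rad); the arm keeps its last pose, push and grip.
It fails at once if the red screwdriver is moved or lifted by more than 25 mm (distance of screwdriver_red from where it was at the start of the episode above 0.025 m).
It fails at once if the bottle, the roller or the block is shifted by more than 25 mm (distance of any of glue_bottle, spare_roller, gauge_block from where it was at the start of the episode above 0.025 m).
It also fails if it takes over 54 s, if anything falls off the work surface, if the arm or the gripper's body presses on something with over 40 N, if the wrist force passes 120 N, or if a joint passes its speed limit or range.

## Working session

There is one attempt and no reset: what is moved stays moved. The work goes in short steps, Python scripts to look and compute and a shell command to move; the robot and the scene stay as the last step left them, time stands still between calls to the robot, and variables do not carry over. Pictures are saved under pics/ and viewed, at most 10 in all, crops included, and the job is handed in when it is done.

```bash
mkdir -p pics; ls
cat > h.py <<'E'
import numpy as np, cv2
from plant import r, vision
def img(n):
    d=vision.get_image(n); return d
def save(d,fn,crop=None,s=1):
    c=d["color"]
    if crop: x0,y0,x1,y1=crop; c=c[y0:y1,x0:x1]
    c=cv2.resize(c,None,fx=s,fy=s,interpolation=cv2.INTER_CUBIC)
    cv2.imwrite(fn,c[:,:,::-1])
def ray(d,u,v):
    R=np.array(d["R"]);t=np.array(d["t"]);K=np.array(d["camera_matrix"])
    c=-R.T@t; w=R.T@np.linalg.solve(K,[u,v,1.]); return c,w/np.linalg.norm(w)
def onz(d,u,v,z):
    c,w=ray(d,u,v); return c+w*(z-c[2])/w[2]
def tri(a,b):
    A=np.zeros((3,3));B=np.zeros(3)
    for c,w in (a,b):
        P=np.eye(3)-np.outer(w,w);A+=P;B+=P@c
    X=np.linalg.solve(A,B); return X,[np.linalg.norm((np.eye(3)-np.outer(w,w))@(X-c)) for c,w in (a,b)]
def proj(d,X):
    p=np.array(d["camera_matrix"])@(np.array(d["R"])@np.array(X)+np.array(d["t"])); return p[:2]/p[2]
E
python3 - <<'E'
from h import *
for n in("scene","top"):
    d=img(n);save(d,f"pics/{n}0.png",s=1.4)
    np.savez(f"{n}0.npz",**d)
    print(n,-np.array(d["R"]).T@d["t"],d["camera_matrix"])
print(r.get_obs())
E
```

```text
pics
scene [  32.05377803 -784.91679209  805.17208513] [[454.78724314   0.         278.53251421]
 [  0.         454.78724314 207.63898596]
 [  0.           0.           1.        ]]
top [ 314.87032568 -281.32391559 1056.09229468] [[453.46846296   0.         278.54247602]
 [  0.         453.46846296 213.261649  ]
 [  0.           0.           1.        ]]
{'clock': 0.1, 'joints': array([ 6.04305613e+01,  1.03971207e+01,  9.21243050e+01, -2.54966100e-04,
        7.75648588e+01, -1.18198195e+01]), 'joint_vel': array([-0.05854489,  0.02926228, -0.08068829,  0.02793814, -0.10293802,
       -0.00850458]), 'joint_torque': array([ 6.35648667e-04, -4.34817338e+01, -3.42697263e+01,  7.05360202e-02,
        3.39231966e-02, -2.10367386e-05]), 'position': array([175.05351232, 547.24410858, 248.91894158]), 'orientation': array([-1.79915494e+02, -1.74304285e-02,  1.62250423e+02]), 'wrist_force': array([ 0.28235796,  0.1684068 , -0.35735575]), 'torque': array([ 0.0113977 ,  0.04008227, -0.03495687]), 'grip_force': 0.0, 'finger_gap': 88.38345520232943}
```

View pics/scene0.png

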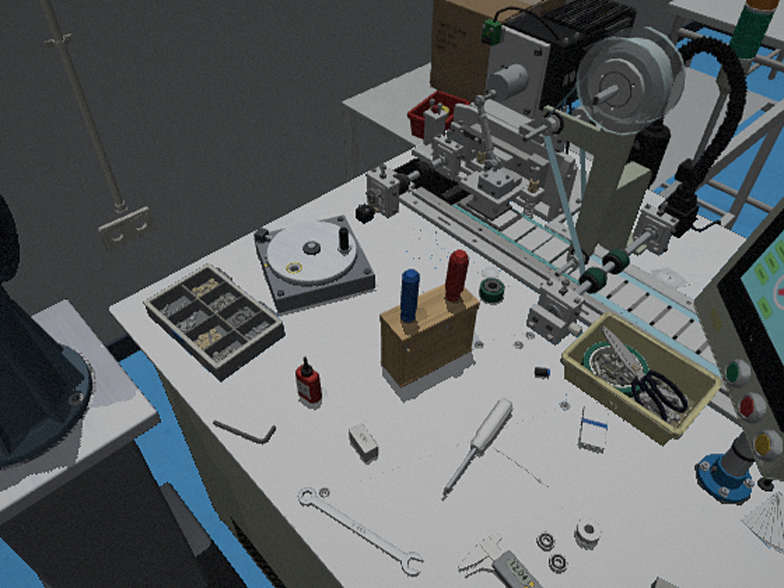

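View pics/top0.png

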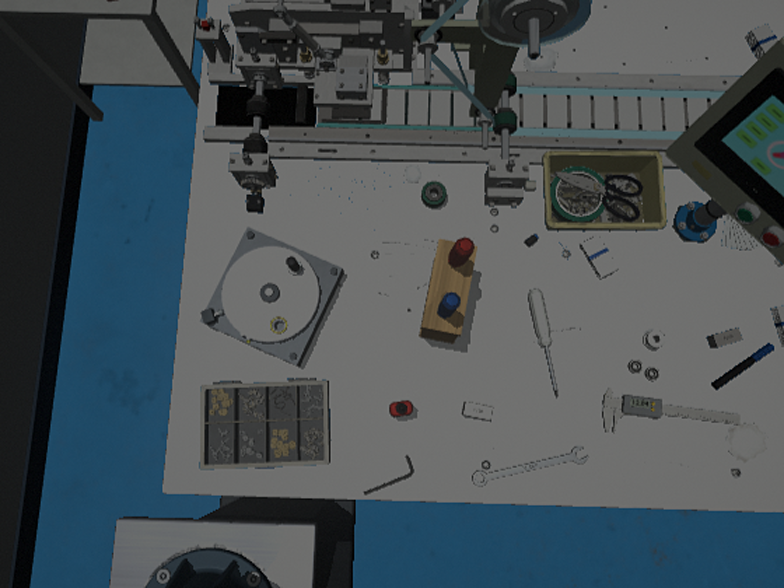

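The top view (shown at 1.4×) has the indexer at about (270,293), with the yellow ring at (279,325), the post at (293,262) and the detent block at (210,316). The stand has the blue handle at (450,303) and the red one at (463,250).

Candidates for the screwdriver:
- The blue handle in the stand at (450,303) fits: blue, upright, in the stand.
- The white screwdriver on the table at (545,340) is a look-alike.
- The black and blue pen at (745,367) is not it.

Next I measure and confirm the blue one in a crop.

```bash
cat > m.py <<'E'
from h import *
def mask(c,lo,hi):
    return cv2.inRange(cv2.cvtColor(c,cv2.COLOR_RGB2HSV),lo,hi)
def blobs(m,mn=12):
    n,l,s,ce=cv2.connectedComponentsWithStats(m)
    return [(l==i,s[i],ce[i]) for i in range(1,n) if s[i][4]>=mn]
def axis(m):
    ys,xs=np.nonzero(m);p=np.c_[xs,ys].astype(float);c=p.mean(0)
    u,s,v=np.linalg.svd(p-c,full_matrices=False);a=v[0]*np.sign(v[0][1])
    t=(p-c)@a; return c+a*t.min(),c+a*t.max(),s
E
python3 - <<'E'
from m import *
S=dict(np.load("scene0.npz"));T=dict(np.load("top0.npz"))
# yellow ring, hub, dial in top
for n,d,box in(("top",T,(140,155,250,265)),("scene",S,(175,150,275,225))):
    x0,y0,x1,y1=box;c=d["color"]
    m=mask(c,(18,70,60),(35,255,255));k=np.zeros_like(m);k[y0:y1,x0:x1]=m[y0:y1,x0:x1]
    for b in blobs(k,3):print(n,"yellow",b[1],b[2],onz(d,*b[2],46).round(1),onz(d,*b[2],34).round(1))
for n,d,box in(("top",T,(295,160,350,250)),("scene",S,(270,170,345,235))):
    x0,y0,x1,y1=box;c=d["color"]
    for nm,lo,hi in(("blue",(95,120,30),(125,255,255)),("red",(0,150,50),(8,255,255)),("red2",(172,150,50),(180,255,255))):
        m=mask(c,lo,hi);k=np.zeros_like(m);k[y0:y1,x0:x1]=m[y0:y1,x0:x1]
        for b in blobs(k,30):
            a=axis(b[0]);print(n,nm,b[1],b[2].round(1),"top/bot px",a[0].round(1),a[1].round(1))
# dial: bright disc in top
g=cv2.cvtColor(T["color"],cv2.COLOR_RGB2GRAY)[155:265,140:250]
print(g[55,5:105:4])
g=cv2.cvtColor(T["color"],cv2.COLOR_RGB2GRAY);k=np.zeros_like(g);k[155:265,140:250]=(g[155:265,140:250]>150)*255
for b in blobs(k,200):
    cs,_=cv2.findContours(b[0].astype(np.uint8),cv2.RETR_EXTERNAL,cv2.CHAIN_APPROX_NONE)
    h=cv2.convexHull(max(cs,key=len));e=cv2.fitEllipse(h);print("disc",b[1],e,onz(T,*e[0],46).round(1))
for nm,p in dict(cA=(250,229),cB=(345,270),cC=(303,366),hub=(270,293)).items():
    print(nm,onz(T,p[0]/1.4,p[1]/1.4,34).round(1))
print("post top",onz(T,292/1.4,261/1.4,91).round(1))
for nm,p in dict(a=(440,239),b=(477,244),c=(420,330),d=(462,342)).items(): print("stand",nm,onz(T,p[0]/1.4,p[1]/1.4,115).round(1))
a=cv2.resize(T["color"][150:270,130:350],None,fx=3.6,fy=3.6,interpolation=cv2.INTER_CUBIC)
cv2.imwrite("pics/crop1.png",cv2.convertScaleAbs(a[:,:,::-1],alpha=1.3))
E
```

```text
top yellow [193 226  12  12  35] [198.8        231.91428571] [460.4 -91.   46. ] [462.1 -88.8  34. ]
top yellow [176 243   3   2   5] [176.8 243.6] [432.5 -43.3  46. ] [433.9 -40.5  34. ]
scene yellow [204 187  12   8  31] [209.58064516 190.83870968] [461.7 -88.8  46. ] [468.5 -77.8  34. ]
scene yellow [189 188   3   2   5] [189.8 188.6] [431.1 -49.9  46. ] [437.4 -38.3  34. ]
scene yellow [272 223   3   2   4] [273.25 223.75] [ 502. -273.   46.] [ 509.5 -264.9   34. ]
top blue [316 209  13  12 106] [321.7 214.6] top/bot px [324.6 209.7] [319.  219.4]
top red [326 170  11  11  73] [331.2 174.4] top/bot px [336.  173.2] [325.7 175.7]
scene blue [286 193  14  37 388] [292.  210.3] top/bot px [293.3 192.8] [290.5 229.1]
scene red [321 179  13  14 102] [327.4 184.6] top/bot px [330.4 179.6] [323.  191.6]
[111 112  83  82 113 112 113 113 113 113  96  58 107  61 114 112 113 114
 113 113 113  53  84  28  69]
cA [622.6 -31.3  34. ]
cB [ 556.4 -193.5   34. ]
cC [ 396.1 -132.6   34. ]
hub [514.2 -71.8  34. ]
post top [ 555.1 -114.8   91. ]
stand a [ 590.1 -344.4  115. ]
stand b [ 583.6 -401.2  115. ]
stand c [ 448.2 -316.5  115. ]
stand d [ 432.  -379.3  115. ]
```

View pics/crop1.png

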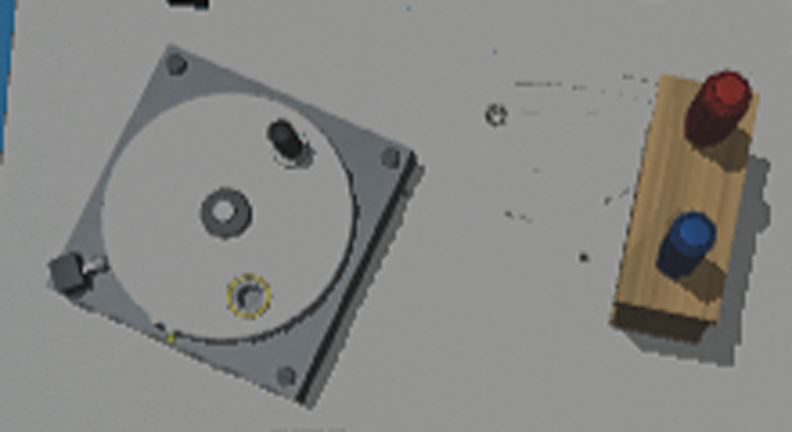

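The crop confirms the blue handle standing in the stand's front hole, at crop pixel (690,240), with the red one behind it at (728,92). The base's visible corners are at crop (170,44), (415,152) and (300,400), the hub at (225,212) and the -x mark at (171,338).

Run:
```python
from m import *
S=dict(np.load("scene0.npz"));T=dict(np.load("top0.npz"))
f=lambda x,y:(130+x/3.6-.4,150+y/3.6-.4)
A,B,C=[onz(T,*f(*p),34)[:2] for p in((170,44),(415,152),(300,400))]
print("ABC",A,B,C,"sides",np.linalg.norm(A-B),np.linalg.norm(B-C),"centre",(A+C)/2)
e=(A-C)/np.linalg.norm(A-C)
# dial disc: low-saturation bright mask bounded by darker base
g=cv2.GaussianBlur(cv2.cvtColor(T["color"],cv2.COLOR_RGB2GRAY),(3,3),0)
hub=onz(T,*f(225,212),50);print("hub",hub)
pts=[]
for th in np.arange(0,360,6):   # edge along rays from hub at z=46
    rr=np.arange(68,92,.5);v=[]
    for q in rr:
        u=proj(T,[hub[0]+q*np.cos(np.radians(th)),hub[1]+q*np.sin(np.radians(th)),46]);v.append(cv2.getRectSubPix(g,(1,1),(float(u[0]),float(u[1])))[0,0])
    d=np.diff(np.array(v,float));i=np.argmin(d); 
    if d[i]<-3: pts.append([hub[0]+rr[i]*np.cos(np.radians(th)),hub[1]+rr[i]*np.sin(np.radians(th))])
P=np.array(pts)
for _ in range(4):
    s=np.linalg.lstsq(np.c_[2*P,np.ones(len(P))],(P**2).sum(1),rcond=None)[0];R=np.sqrt(s[2]+s[0]**2+s[1]**2)
    q=abs(np.linalg.norm(P-s[:2],axis=1)-R);P=P[q<max(1.5,2*np.median(q))]
print("disc",s[:2],R,len(P))
mk=tri(ray(T,176.8,243.6),ray(S,189.8,188.6));print("mark",mk)
ap=tri(ray(T,198.8,231.9),ray(S,209.6,190.8));print("aperture",ap)
print("post",tri(ray(T,*f(277,127)),ray(S,344/1.4,229/1.4)))
print("knob",tri(ray(T,182,146),ray(S,365/1.4,213/1.4)))
print("blue top",onz(T,*f(694,228),209),"red",onz(T,*f(732,88),209))
bm=mask(S["color"],(95,120,30),(125,255,255));
print("blue 3d", tri(ray(T,*f(694,228)),ray(S,293,194)))
for nm,p in dict(a=(661,76),b=(757,94),c=(615,303),d=(716,322)).items(): print("stand",nm,onz(T,*f(*p),115).round(1))
print("obs",r.get_obs()["position"])
```

```text
ABC [626.78584394 -26.85138827] [ 558.74795179 -189.84011722] [ 397.53446216 -124.66974253] sides 176.61959271220903 173.8877999666744 centre [512.16015305 -75.7605654 ]
hub [512.91657182 -73.29140876  50.        ]
disc [512.39076125 -73.13286094] 78.30519746734967 35
mark (array([434.28849871, -41.9581862 ,  38.29759248]), [np.float64(0.9662338842105674), np.float64(0.9662338842105553)])
aperture (array([459.95568672, -91.66249615,  49.20758188]), [np.float64(0.04010064035968313), np.float64(0.040100640359606705)])
post (array([ 559.59308272, -110.20916514,   89.39750039]), [np.float64(0.7640466728450959), np.float64(0.7640466728453527)])
knob (array([672.92508385, -33.52419084,  18.39900257]), [np.float64(1.7822726214966995), np.float64(1.7822726214969329)])
blue top [ 479.77090581 -354.61126141  209.        ] red [ 556.86405883 -374.19524213  209.        ]
blue 3d (array([ 478.86063722, -354.11241149,  211.56967242]), [np.float64(0.4840514037419699), np.float64(0.4840514037420674)])
stand a [ 590.  -342.1  115. ]
stand b [ 580.4 -399.4  115. ]
stand c [ 452.4 -317.3  115. ]
stand d [ 442.9 -376.1  115. ]
obs [175.05351232 547.24410858 248.91894158]
```

Measurements check out: disc centre about (512.5,-74), aperture radius 55, -x side at 157°, dial at about 0.71 rad. Going to the post.

```bash
cat > to.py <<'E'
# usage: to.py x y z yaw  [from x y z yaw] -> shift in tool axes
import sys,numpy as np
from plant import r
a=list(map(float,sys.argv[1:])); o=r.get_obs()
f=a[4:8] if len(a)>4 else [*o["position"],o["orientation"][2]]
y=np.radians(f[3]);d=np.array(a[:3])-f[:3]
print("shift",[round(float(v),1) for v in (d@[np.cos(y),np.sin(y),0],d@[np.sin(y),-np.cos(y),0],-d[2])],"turn",round((f[3]-a[3]+180)%360-180,2))
E
python3 -m handwheel '[[[40,-564,-512,0,24],[40,-564,-512,0,24],[40,-564,-512,0,24],[40,-564,-512,0,24],[40,-564,-512,0,24],[40,-564,-512,0,24],[40,-564,-512,0,24],[40,-564,-512,0,24],[40,-564,-512,0,24],[40,-564,-512,0,24],[40,-564,-512,0,24],[40,-564,-512,0,24]]]'
python3 to.py 556.3 -112 249.7 138.25
```

```text
clock: 1.3
position: [475.9, 26.1, 249.6]
orientation: [180.0, -0.0, 138.2]
wrist_force: [1.1, 1.3, -0.4]
finger_gap: 39.9
grip_force: 0.0
shift [-152.0, -49.4, -0.1] turn -0.02
```

```bash
python3 -m handwheel '[[[40,-152,-49.4,0,0],[40,-152,-49.4,0,0],[40,-152,-49.4,0,0],[40,-152,-49.4,0,0],[40,-152,-49.4,60,0],[40,-152,-49.4,100,0],[40,-152,-49.4,100,0],[40,-152,-49.4,100,0]]]'
python3 to.py 556.3 -112 70 138
python3 - <<'E'
from h import *
S=img("scene");save(S,"pics/s1.png",(150,80,350,230),4)
E
```

```text
clock: 2.1
position: [555.3, -109.2, 149.7]
orientation: [-180.0, -0.1, 138.3]
wrist_force: [-0.2, -0.0, 0.5]
finger_gap: 39.9
grip_force: 0.0
shift [-2.7, -1.4, 79.7] turn 0.28
```

View pics/s1.png

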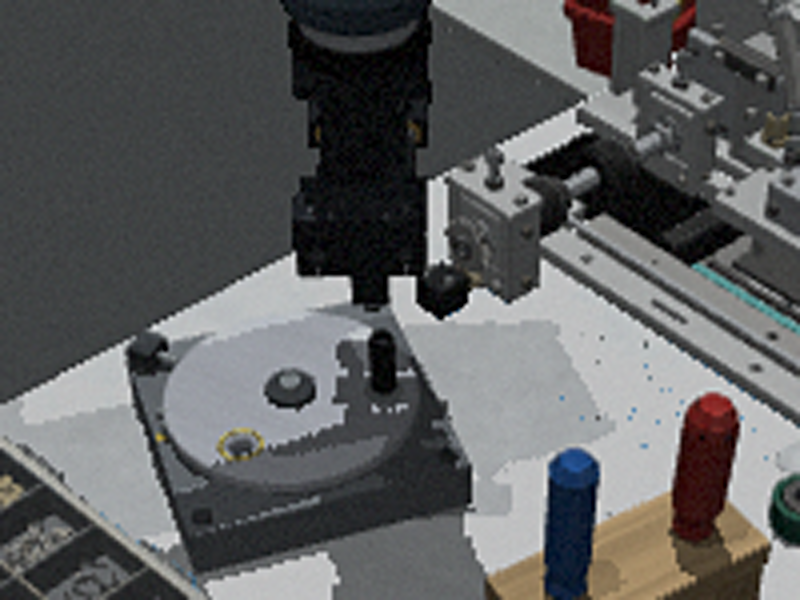

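The open fingers hang right over the post, at (380,290) above the post's (382,340). Descending, and closing with 25 N.

```bash
python3 -m handwheel '[[[40,-2.5,-1.4,40,0],[40,-2.5,-1.4,78,0],[40,-2.5,-1.4,78,0],[40,-2.5,-1.4,78,0],[14,-2.5,-1.4,78,0],[14,-2.5,-1.4,78,0],[14,-2.5,-1.4,78,0],[14,-2.5,-1.4,78,0],[14,-2.5,-1.4,78,0]]]' 25
python3 - <<'E'
from h import *
print(r.get_obs()["position"],r.get_obs()["orientation"])
E
```

```text
clock: 3.05
position: [557.9, -113.0, 73.3]
orientation: [180.0, 0.1, 138.3]
wrist_force: [-1.6, 0.9, 7.2]
finger_gap: 15.1
grip_force: 25.0
[ 557.92663214 -113.0336474    73.32969579] [1.79951043e+02 1.35757472e-01 1.38253463e+02]
```

```bash
python3 -m handwheel '[[[14,0.1,-4.1,0,4],[14,0.6,-8.1,0,8],[14,1.3,-12.2,0,12],[14,2.3,-16.1,0,16],[14,3.5,-20,0,20],[14,5.1,-23.8,0,24],[14,6.8,-27.5,0,28],[14,8.9,-31,0,32],[14,8.9,-31,0,32]]]'
python3 - <<'E'
from m import *
T=img("top");c=T["color"];m=mask(c,(18,70,60),(35,255,255));k=np.zeros_like(m);k[155:265,140:250]=m[155:265,140:250]
for b in blobs(k,3):
    X=onz(T,*b[2],46);print(b[1],b[2],X,np.degrees(np.arctan2(X[1]+74,X[0]-512.5))%360, np.hypot(X[1]+74,X[0]-512.5))
E
```

```text
clock: 3.95
position: [530.3, -130.3, 73.3]
orientation: [179.9, 0.1, 106.1]
wrist_force: [-0.6, 0.5, 7.1]
finger_gap: 14.8
grip_force: 25.0
[183 228   9  11  21] [188.0952381  234.28571429] [454.29932681 -67.25885817  46.        ] 173.3931084670826 58.58977174533121
[177 243   2   2   3] [177.66666667 243.66666667] [432.45310409 -45.25529539  46.        ] 160.24687274520633 85.05153489658757
```

```bash
python3 -m handwheel '[[[14,0.1,-2,0,2],[14,0.1,-4.1,0,4],[14,0.3,-6.1,0,6],[14,0.6,-8.1,0,8],[14,0.7,-9.2,0,9],[14,0.7,-9.2,0,9],[14,0.7,-9.2,0,9]]]'
python3 - <<'E'
from m import *
T=img("top");save(T,"pics/t2.png",(130,150,270,270),5)
E
```

```text
clock: 4.7
position: [521.4, -132.2, 73.3]
orientation: [179.9, 0.1, 97.3]
wrist_force: [-1.3, -0.2, 8.6]
finger_gap: 15.1
grip_force: 25.0
```

View pics/t2.png

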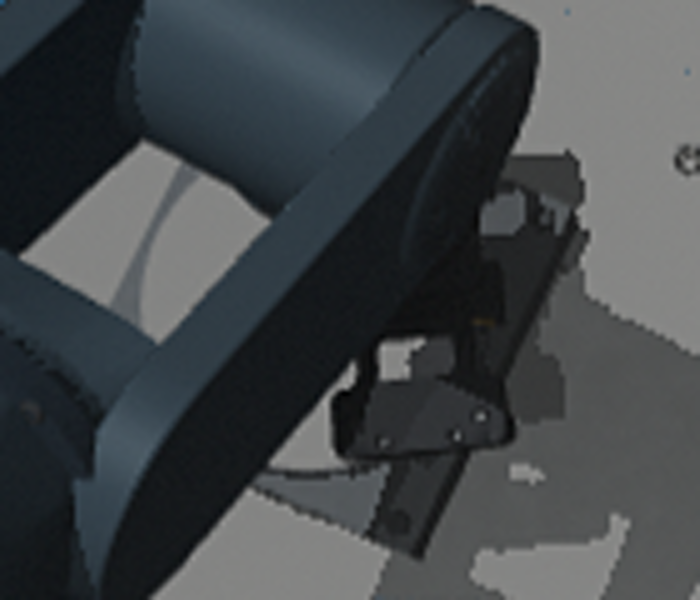

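The arm hides the aperture in the top view. The dial should be about at the detent (TCP angle -81°), so I release, lift and check.

```bash
python3 -m handwheel '[[[45,0,0,0,0],[45,0,0,0,0],[45,0,0,0,0],[45,0,0,-40,0],[45,0,0,-90,0],[45,0,0,-140,0],[45,0,0,-180,0],[45,0,0,-180,0]]]'
python3 to.py 478 -354 253.3 170
```

```text
clock: 5.55
position: [523.6, -133.2, 258.5]
orientation: [179.4, 0.4, 97.3]
wrist_force: [0.6, 0.1, 0.8]
finger_gap: 45.1
grip_force: 0.0
shift [-213.3, -73.2, 5.2] turn -72.74
```

```bash
python3 -m handwheel '[[[60,-213,-73,0,-73],[60,-213,-73,0,-73],[60,-213,-73,0,-73],[60,-213,-73,0,-73],[60,-213,-73,0,-73],[60,-213,-73,0,-73],[60,-213,-73,0,-73],[60,-213,-73,0,-73],[60,-213,-73,0,-73],[60,-213,-73,0,-73],[60,-213,-73,0,-73]]]'
python3 to.py 478.5 -353 166 170
python3 - <<'E'
from m import *
T=img("top");c=T["color"];m=mask(c,(18,70,60),(35,255,255));k=np.zeros_like(m);k[155:265,140:250]=m[155:265,140:250]
for b in blobs(k,3):
    X=onz(T,*b[2],46);print(b[1],b[2],X,np.degrees(np.arctan2(X[1]+74,X[0]-512.5))%360, np.hypot(X[1]+74,X[0]-512.5))
np.savez("top1.npz",**T)
a=cv2.resize(T["color"][150:270,130:350],None,fx=3.6,fy=3.6,interpolation=cv2.INTER_CUBIC)
cv2.imwrite("pics/t3.png",cv2.convertScaleAbs(a[:,:,::-1],alpha=1.3))
E
```

```text
clock: 6.65
position: [474.7, -352.0, 250.7]
orientation: [179.9, -0.1, 170.1]
wrist_force: [0.2, 0.0, -0.2]
finger_gap: 59.8
grip_force: 0.0
shift [-3.9, -0.3, 84.7] turn 0.07
```

View pics/t3.png

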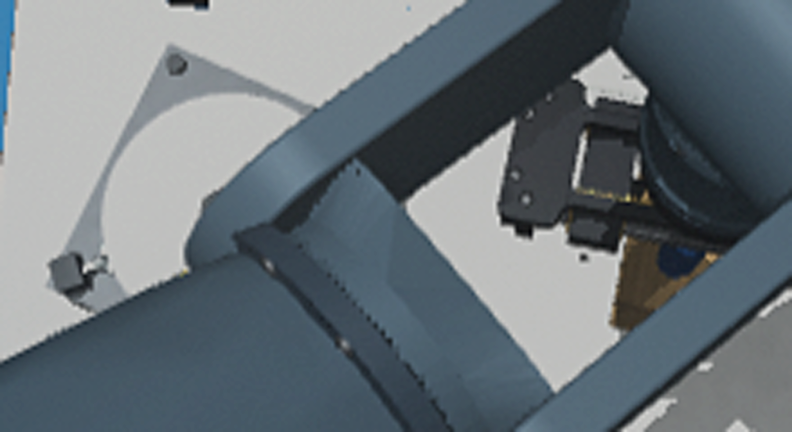

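The arm hides the dial from the top camera, so I use the scene camera, by numbers only.

```bash
cat > ring.py <<'E'
from m import *
d=img("scene");m=mask(d["color"],(18,70,60),(35,255,255));k=np.zeros_like(m);k[150:225,175:270]=m[150:225,175:270]
for b in blobs(k,3):
    X=onz(d,*b[2],46);v=X[:2]-[512.5,-74];print(b[1],b[2].round(1),X.round(1),"ang",np.degrees(np.arctan2(v[1],v[0]))%360,"r",np.hypot(*v))
b=mask(d["color"],(95,120,30),(125,255,255));k=np.zeros_like(b);k[150:240,260:345]=b[150:240,260:345]
for q in blobs(k,60): print("blue",q[1],q[2].round(1))
np.savez("scene1.npz",**d)
E
python3 ring.py
```

```text
[196 179   7   8  15] [197.9 183.3] [456.7 -47.7  46. ] ang 154.7506690835485 r 61.648109281944414
[201 179   6   7  11] [204.3 181.2] [473.1 -52.   46. ] ang 150.83452026645244 r 45.151989534309465
[189 188   3   2   6] [190.  188.5] [431.6 -49.9  46. ] ang 163.4257275863072 r 84.36292440194546
blue [286 193  14  37 381] [292.  210.6]
```

Run:
```python
from m import *
S0=dict(np.load("scene0.npz"));S1=dict(np.load("scene1.npz"))
c=np.array([512.5,-74])
def ringc(d):
    m=mask(d["color"],(15,50,50),(38,255,255));k=np.zeros_like(m);k[172:200,193:220]=m[172:200,193:220]
    ys,xs=np.nonzero(k);e=cv2.fitEllipse(np.c_[xs,ys].astype(np.float32));return np.array(e[0]),e[1]
for d,n in((S0,"0"),(S1,"1")):
    p,ax=ringc(d);X=onz(d,*p,46)[:2]-c;print(n,p,ax,np.degrees(np.arctan2(X[1],X[0]))%360,np.hypot(*X))
for a in(150,154,157.4,160,198):
    print(a,proj(S0,[*(c+55*np.array([np.cos(np.radians(a)),np.sin(np.radians(a))])),46]))
a=cv2.resize(S1["color"][150:225,170:275],None,fx=7,fy=7,interpolation=cv2.INTER_CUBIC)
cv2.imwrite("pics/s3.png",cv2.convertScaleAbs(a[:,:,::-1],alpha=1.3))
```

```text
0 [209.68902588 190.61964417] (7.1563897132873535, 10.740374565124512) 195.99473883716522 52.16917923243935
1 [200.77320862 182.55436707] (7.140559196472168, 10.346522331237793) 154.03100507050857 54.279294477555084
150 [200.25840026 181.59015265]
154 [200.48156643 182.60284324]
157.4 [200.75692471 183.45102003]
160 [201.02026603 184.08971308]
198 [209.62822258 191.58189676]
```

View pics/s3.png

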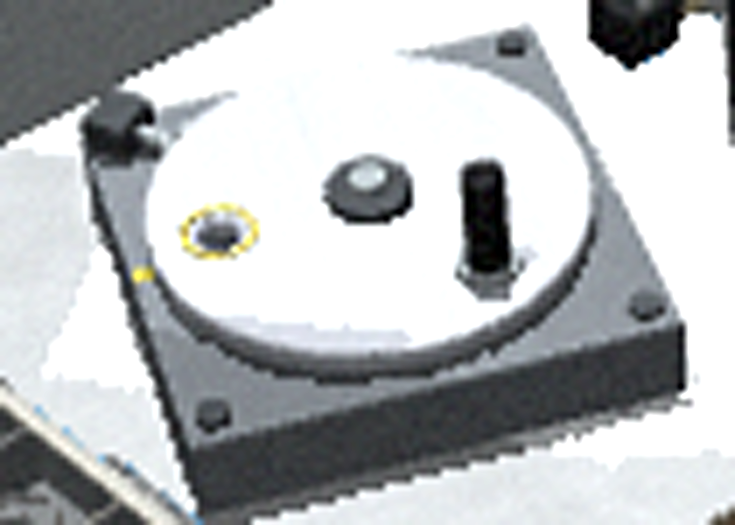

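The scene offset is a constant -0.9 px in rows, so the ring sits at 157.4°. The dial is in its detent, with the ring at crop (220,232) in line with the hub and the -x mark at (142,272). Now the blue handle.

```bash
python3 -m handwheel '[[[60,-3.5,-0.5,0,0],[60,-3.5,-0.5,30,0],[60,-3.5,-0.5,60,0],[60,-3.5,-0.5,84.5,0],[60,-3.5,-0.5,84.5,0],[60,-3.5,-0.5,84.5,0],[20,-3.5,-0.5,84.5,0],[20,-3.5,-0.5,84.5,0],[20,-3.5,-0.5,84.5,0],[20,-3.5,-0.5,84.5,0],[20,-3.5,-0.5,84.5,0],[20,-3.5,-0.5,84.5,0]]]' 45
```

```text
clock: 7.95
position: [478.6, -353.3, 167.5]
orientation: [-180.0, 0.0, 170.3]
wrist_force: [-0.6, 1.0, 1.0]
finger_gap: 22.9
grip_force: 45.0
```

```bash
python3 -m handwheel '[[[20,0,0,-10,0],[20,0,0,-25,0],[20,0,0,-45,0],[20,0,0,-65,0],[20,0,0,-90,0],[20,0,0,-115,0],[20,0,0,-130,0],[20,0,0,-130,0],[20,0,0,-130,0]]]'
python3 to.py 461.7 -52.9 296 170
```

```text
clock: 8.85
position: [478.3, -353.3, 297.0]
orientation: [180.0, -0.0, 170.2]
wrist_force: [-0.1, 0.6, -1.2]
finger_gap: 22.9
grip_force: 45.0
shift [67.2, 293.2, 1.0] turn 0.25
```

```bash
python3 -m handwheel '[[[20,16.8,73.3,0,0],[20,33.6,146.6,0,0],[20,50.4,220,0,0],[20,67.2,293.2,0,0],[20,67.2,293.2,0,0],[20,67.2,293.2,0,0],[20,67.2,293.2,0,0],[20,67.2,293.2,0,0],[20,67.2,293.2,0,0],[20,67.2,293.2,0,0]]]'
python3 to.py 461.7 -52.9 296 170
python3 - <<'E'
from m import *
d=img("scene");np.savez("scene2.npz",**d)
o=r.get_obs();p=o["position"]
print(p,"tip expected px",proj(d,p-[0,0,125+0]),"tcp px",proj(d,p))
c=d["color"]
a=cv2.resize(c[60:220,130:290],None,fx=3.7,fy=3.7,interpolation=cv2.INTER_CUBIC)
cv2.imwrite("pics/s4.png",cv2.convertScaleAbs(a[:,:,::-1],alpha=1.3))
E
```

```text
clock: 9.85
position: [461.8, -54.3, 296.7]
orientation: [-180.0, -0.1, 170.1]
wrist_force: [0.2, -0.5, -0.6]
finger_gap: 22.8
grip_force: 45.0
shift [0.3, 1.4, 0.7] turn 0.13
[461.80642954 -54.38845936 296.75775804] tip expected px [194.84479609 142.76496604] tcp px [187.38325539  94.29488994]
```

View pics/s4.png

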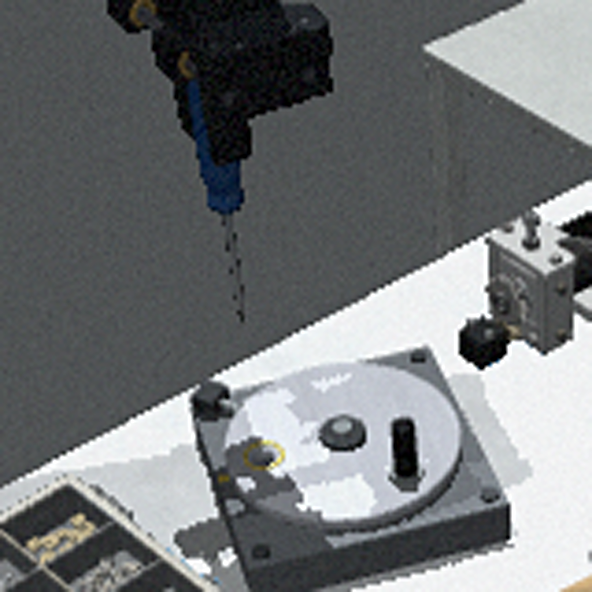

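The screwdriver is gripped and hangs straight: handle foot at crop (225,210), blade tip at about (242,322), which is image (195.0,146.7) against a predicted (195.5,147.2). I lower it to about 14 mm above the dial and measure the tip against the ring.

```bash
python3 -m handwheel '[[[20,0.2,1.2,30,0],[20,0.2,1.2,60,0],[20,0.2,1.2,90,0],[20,0.2,1.2,99,0],[20,0.2,1.2,99,0],[20,0.2,1.2,99,0],[20,0.2,1.2,99,0]]]'
python3 - <<'E'
from m import *
d=img("scene");np.savez("scene3.npz",**d);t=img("top");np.savez("top3.npz",**t)
p=r.get_obs()["position"]
print(p,"tip exp px",proj(d,p-[0,0,136.5]),"ring exp",proj(d,[461.7,-52.9,46]),"handle foot",proj(d,p-[0,0,52.5]),"top: tip",proj(t,p-[0,0,136.5]))
def up(c,x0,y0,x1,y1,f): return cv2.convertScaleAbs(cv2.resize(c[y0:y1,x0:x1],None,fx=f,fy=f,interpolation=cv2.INTER_CUBIC)[:,:,::-1],alpha=1.3)
a=up(d["color"],170,130,240,205,8);b=up(t["color"],150,190,180+20,240,4)
b=cv2.copyMakeBorder(b,0,a.shape[0]-b.shape[0],0,0,cv2.BORDER_CONSTANT)
cv2.imwrite("pics/s5.png",np.hstack([a,b]))
E
```

```text
clock: 10.6
position: [462.9, -52.4, 199.9]
orientation: [-180.0, 0.2, 170.2]
wrist_force: [0.8, -0.6, -0.9]
finger_gap: 22.7
grip_force: 45.0
[462.67951645 -52.17927973 199.61643847] tip exp px [200.10662159 177.94870541] ring exp [200.75795298 183.4626886 ] handle foot [195.90999536 150.7447197 ] top: tip [180.00276995 229.25659015]
```

View pics/s5.png

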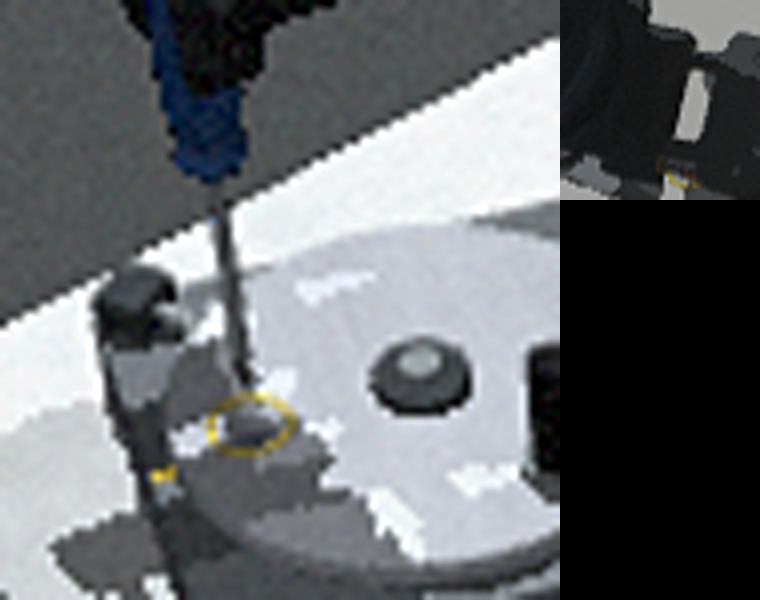

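Tip at crop (242,385), ring centre (252,425): laterally within about 1 mm. To check the depth direction I turn the tool 90° and fit the blade line numerically in both views.

```bash
cat > blade.py <<'E'
from m import *
def fit(d,p,L=136.5):
    g=cv2.cvtColor(d["color"],cv2.COLOR_RGB2GRAY).astype(float)
    f=proj(d,p-[0,0,54]);t=proj(d,p-[0,0,L]);pts=[]
    for v in range(int(f[1])+2,int(t[1])-1):
        u0=f[0]+(t[0]-f[0])*(v-f[1])/(t[1]-f[1]);us=np.arange(int(u0)-5,int(u0)+7);row=g[v,us]
        # darkest 3-wide window, weighted
        s=np.convolve(row,np.ones(3),'valid');i=np.argmin(s);w=np.clip(np.median(row)-row[i:i+3],0,None)
        if w.sum()>30: pts.append((v,(w*us[i:i+3]).sum()/w.sum(),u0))
    P=np.array(pts);e=P[:,1]-P[:,2];k=abs(e-np.median(e))<1.2;c=np.polyfit(P[k,0]-t[1],e[k],1)
    print("n",k.sum(),"px offset at tip %.2f at foot %.2f median %.2f; 1px=%.2fmm"%(c[1],np.polyval(c,f[1]-t[1]),np.median(e[k]),(np.array(d["R"])@p+d["t"])[2]/454.8))
E
cat > b.py <<'E'
from blade import *
p=np.array([462.7,-52.2,199.7]);fit(dict(np.load("scene3.npz")),p)
d=img("scene");np.savez("scene4.npz",**d);o=r.get_obs();print(o["position"],o["orientation"]);fit(d,o["position"])
E
python3 -m handwheel '[[[20,0,0,0,8],[20,0,0,0,16],[20,0,0,0,24],[20,0,0,0,32],[20,0,0,0,40],[20,0,0,0,48],[20,0,0,0,56],[20,0,0,0,64],[20,0,0,0,72],[20,0,0,0,80],[20,0,0,0,88],[20,0,0,0,90]]]'
python3 -m handwheel '[[[20,0,0,0,0],[20,0,0,0,0]]]'; python3 b.py
```

```text
clock: 11.9
position: [462.3, -51.9, 199.1]
orientation: [179.9, 0.0, 80.0]
wrist_force: [-1.1, -1.1, -0.8]
finger_gap: 23.1
grip_force: 45.0
clock: 12.1
position: [462.1, -51.8, 198.8]
orientation: [179.9, 0.0, 80.3]
wrist_force: [0.4, 0.5, -1.1]
finger_gap: 23.2
grip_force: 45.0
n 19 px offset at tip -0.01 at foot 0.33 median 0.14; 1px=2.23mm
[462.07391493 -51.85948719 198.68989812] [1.79950515e+02 1.23454365e-02 8.03193159e+01]
n 21 px offset at tip 0.33 at foot 0.01 median 0.20; 1px=2.23mm
```

The tip is within 1 mm of the TCP axis in both views. A small correction, then down into the hole to just above the button.

```bash
python3 -m handwheel '[[[20,-0.9,-0.9,0,0],[20,-0.9,-0.9,5,0],[20,-0.9,-0.9,10,0],[20,-0.9,-0.9,14,0],[20,-0.9,-0.9,18,0],[20,-0.9,-0.9,18,0],[20,-0.9,-0.9,18,0]]]'; python3 -m handwheel '[[[20,0,0,3,0],[20,0,0,6,0],[20,0,0,8,0],[20,0,0,8,0],[20,0,0,8,0]]]'
```

```text
clock: 12.85
position: [460.7, -52.5, 180.1]
orientation: [-180.0, -0.0, 80.3]
wrist_force: [0.2, 0.5, -1.2]
finger_gap: 22.9
grip_force: 45.0
clock: 13.35
position: [460.8, -52.5, 172.2]
orientation: [-180.0, -0.0, 80.3]
wrist_force: [-0.0, 0.8, -1.2]
finger_gap: 23.0
grip_force: 45.0
```

No force with the tip about 10 mm below the dial's top, so it is in the hole. Now pressing in small steps.

```bash
python3 -m handwheel '[[[20,0,0,3,0],[20,0,0,6,0],[20,0,0,8,0],[20,0,0,8,0]]]'; python3 -m handwheel '[[[20,0,0,1,0],[20,0,0,2,0],[20,0,0,3,0],[20,0,0,3,0],[20,0,0,3,0]]]'; python3 -m handwheel '[[[20,0,0,1,0],[20,0,0,2,0],[20,0,0,2,0],[20,0,0,2,0]]]' 55
```

```text
clock: 13.75
position: [460.7, -52.5, 164.1]
orientation: [-180.0, -0.0, 80.2]
wrist_force: [-0.6, 0.7, 0.6]
finger_gap: 23.0
grip_force: 45.0
clock: 14.25
position: [460.9, -52.6, 161.4]
orientation: [180.0, 0.0, 80.3]
wrist_force: [-1.7, 0.8, 2.4]
finger_gap: 22.8
grip_force: 45.0
clock: 14.65
position: [460.9, -52.6, 159.3]
orientation: [180.0, 0.0, 80.3]
wrist_force: [-1.4, 0.0, 4.5]
finger_gap: 22.6
grip_force: 55.0
```

```bash
python3 -m handwheel '[[[20,0,0,1,0],[20,0,0,1,0],[20,0,0,1,0]]]'; python3 -m handwheel '[[[20,0,0,1,0],[20,0,0,1,0],[20,0,0,1,0]]]'; python3 -m handwheel '[[[20,0,0,1,0],[20,0,0,1,0],[20,0,0,1,0]]]'
```

```text
clock: 14.95
position: [460.9, -52.6, 158.3]
orientation: [180.0, 0.0, 80.3]
wrist_force: [-1.4, 0.5, 5.3]
finger_gap: 23.1
grip_force: 55.0
clock: 15.25
position: [461.0, -52.7, 157.8]
orientation: [180.0, 0.0, 80.3]
wrist_force: [-2.3, 0.9, 8.2]
finger_gap: 22.8
grip_force: 55.0
clock: 15.55
position: [461.3, -52.7, 157.6]
orientation: [179.9, 0.0, 80.3]
wrist_force: [-4.5, 0.8, 13.9]
finger_gap: 22.8
grip_force: 55.0
```

The force rises sharply at z 157.6 after about 6 mm of travel, so the button has bottomed. A hold and one last look.

```bash
python3 -m handwheel '[[[20,0,0,0,0],[20,0,0,0,0],[20,0,0,0,0],[20,0,0,0,0],[20,0,0,0,0]]]'
python3 - <<'E'
from m import *
d=img("scene");a=d["color"][110:310,160:380]
cv2.imwrite("pics/end.png",cv2.convertScaleAbs(cv2.resize(a,None,fx=3,fy=3,interpolation=cv2.INTER_CUBIC)[:,:,::-1],alpha=1.3))
E
```

```text
clock: 16.05
position: [461.3, -52.7, 157.6]
orientation: [179.9, 0.0, 80.3]
wrist_force: [-4.3, 0.7, 15.5]
finger_gap: 23.1
grip_force: 55.0
```

View pics/end.png

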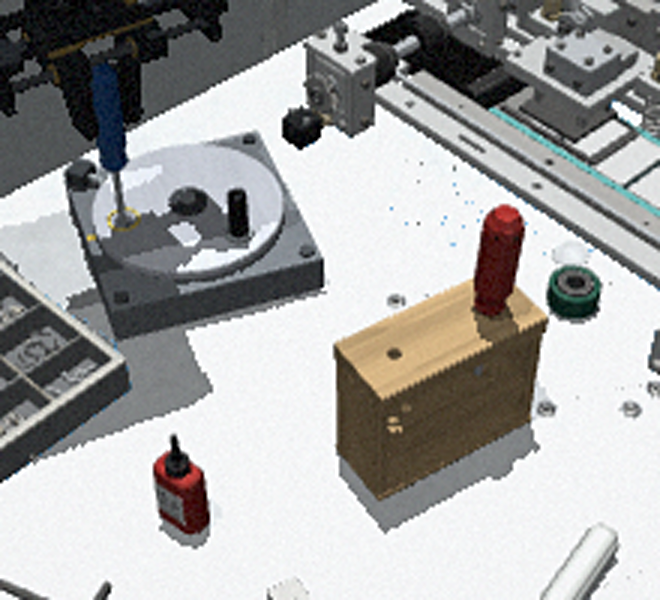

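The blade goes down through the ring at (123,218), and the red screwdriver at (500,260), the bottle at (182,490) and the roller at (574,292) look undisturbed. The arm is holding steady at about 15 N, so I hand in.

```bash
python3 -c "
from plant import r
print(r.hand_in())"
```

```text
the job is handed in; nothing more can be done
None
```

Job handed in at about 16 s: the dial measured in its detent, and the gripped blue screwdriver was holding the button at its bottom stop (about 15 N at the wrist); the judge's verdict was not shown.

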